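# Open the red-capped bottle whose thread hand is unknown

## Task

Take the red cap off its amber bottle. Its short thread may be right-handed or left-handed and nothing shows which: try it one way, then the other if it will not go, turn it the way that loosens until it is free, and lift it up off the neck. Finish while still holding the red cap in the gripper, level and still, at least 5 cm above where it sat and touching nothing else; leave the white-capped bottle, the compost caddy, the soap dish and the scrub brush alone.

Things in the scene. Friction and masses are not known exactly. Their poses are not given: they have to be found in the camera images.
- cap_red: Red ribbed plastic screw cap to take off: round cup upside down, 54 mm diameter, 26 mm tall, 30 g. Origin at the centre of its lower rim, at z = 0.171 m on the bottle; z up, x along the rack's x within 4 degrees at the start. Sits loosely, 2 mm of sideways play; turns almost without resistance up to its stops. Its thread hand is drawn anew each time and cannot be seen.
- cap_red_top (a point): Centre of the red cap's flat top (0.197 m high on the bottle). Loosening (anticlockwise from above on a right-hand thread, clockwise on a left-hand one): free to lift when turned 42 to 70 degrees, aim for 55 to 60; a hard stop at 72 to 80. Tightening: a hard stop after 3 to 13 degrees. Until free, the threads hold it down after 2 to 4 mm of lift.
- cap_white: White cap of the same shape on the other bottle, 140 mm from the red one, to be left alone. Origin at the centre of its lower rim.
- rack: Steel plate 130 x 285 x 6 mm screwed to the cabinet floor, origin at the centre of its underside, y along its length. Two amber plastic bottles, 76 mm in diameter, are clamped in grey sockets 70 mm either side of its centre and cannot turn or lift; either may carry the red cap. Shoulders slope from z 0.132 m to the neck at 0.163 m: 10 mm and more of free height under a cap's rim.
- caddy: Beige plastic compost caddy, loose, 170 x 200 mm and 165 mm tall, with a hinged lid that has a knob on it (in all about 215 mm high). Origin at the centre of its underside. To be left alone.
- caddy_lid (a joint): Angle of the caddy's lid, 0 shut, growing as it opens (rad). To stay shut.
- soap_dish: White ceramic soap dish with a bar of soap, 90 x 130 x 32 mm, loose. Origin at the centre of its underside. To be left alone.
- scrub_brush: Wooden scrubbing brush lying bristles down, 150 x 55 x 36 mm, loose. Origin at the centre of its underside. To be left alone.
Not all that is in view belongs to the job. There is more than one size of the cap_red; the job needs the smaller.

How it is judged:
By the outcome, as a careful person would: the job done as asked, in the order asked, and still so for the second after the job is handed in, while the arm keeps its last pose, push and grip.
It also fails if it takes over 35 s, if anything falls off the work surface, if the arm or the gripper's body presses on something with over 40 N, if the wrist force passes 120 N, or if a joint passes its speed limit or range.

## Robot

A 6-joint arm with a two-finger parallel gripper is mounted at the origin on the work surface. World frame = base frame: x ahead of the robot, y to its left, z up, the work surface at z = 0. Lengths are in mm, angles in rad, forces in N, time in s.
With the tool pointing down it reaches from about 350 to 975 mm from the base axis. Payload 7.1 kg.
Tool frame: the origin (TCP) lies midway between the tips of the shut fingers; the grasp point (between the pads) lies 19 mm behind it (ctrl.grasp_offset is the distance from the TCP to the grasp point, in mm); z points along the fingers, y is the line along which they close (so a half turn about z gives the same grasp; the last joint's range is limited). The gripper opens to 88 mm and grips with 3 to 60 N. Pads are 20 mm wide; open, the fingers measure 115 mm over their backs; the gripper's body (75 mm by 178 mm) begins 61 mm behind the grasp point.
Start: joints at [-1.183, 0.423, 1.63, -0, 1.089, -0.019], TCP at [247.311, -573.971, 222.675] pointing down, gripper open.
Joint ranges: [-3, 3], [-0.9, 2.11], [0.09, 2.58], [-1.31, 4.45], [0.11, 2.69], [-2.54, 2.54]. Speed limits (rad/s): [2.39, 2.39, 3.01, 3.14, 3.14, 3.14].

## Interface

Orientations are given as a rotation vector (axis times angle).
In Python, from workcell import sensors, viewer, ctrl gives the robot as it stands. The module is installed in compiled form; this text tells all that it offers.
- The arm moves only by the shell command python3 -m handwheel 'ROWS'. ROWS is JSON, a list of rows, each a list of 7 numbers: the shift along the tool's x, y, z in mm, then the turn, a rotation vector about the tool's x, y, z in rad, then the closure, from 0 (fully open) to 1 (shut). In form: [[x, y, z, rx, ry, rz, jaw], ...]. A call has 1 to 10 rows; each row shifts and turns the commanded pose from where the row before left it, along the tool's axes as they then stand; what a row does not reach is not made up. A row lasts 1/8 s, in which the tool goes at most 62.5 mm and 10.7 degrees, less where a joint would pass 70% of its speed; a pose out of reach is approached as far as the arm can. A call is refused whole if a number of a shift passes 62.5 or a number of a turn 0.188, either way. A call with a gripper value outside its range is refused whole. The fingers move at their own pace and stop on an object; the grip force is fixed at half the most. Time passes only in rows, so rows that do not move let the fingers close. It gives the time, the measured TCP pose, the force, the opening and the grip force at its end, in the units of the state.
- sensors.get_obs(): the state, without advancing time (a new reading comes with each control period).
- viewer.get_image(name): name is "scene" or "top"; returns a dict with "frame" (400x640x3 uint8, blue, green, red), "fov_y" (degrees; the focal length in pixels is half the picture's height over the tangent of half this angle, whatever the lens; pixels are square), "cx", "cy" (the principal point, pixels), "R" (3x3) and "t" (3): a world point X has camera coordinates R X + t. Camera axes: x right, y down, z forward; pixel columns grow to the right and rows downward; lengths in mm; the calibration is good to about 2 mm. A picture is of the moment at which its call begins. There is no depth.
- ctrl.close_job(): hands the job in; it is judged then, once.
The state is a dict: "t": time; "qpos": joint angles; "qvel": joint speeds; "joint_torque": joint torques, N m; "ee_pos": TCP position; "orientation": TCP orientation; "ft_force": force on the tool from outside, world axes, zero at the start; "moment": the same for the moment, N m; "width": finger opening in mm; "grasp_force": force on a finger pad.
Only numpy, scipy, OpenCV 4.12 (cv2) and the standard library are available. Lean on these libraries where they do the work, as an engineer would, in place of code of your own. Each camera call takes 0.05 s, during which the arm holds its last target. There are 200 camera calls.

## Working session

There is one attempt and no reset: what is moved stays moved. The work goes in short steps, Python scripts to look and compute and a shell command to move; the robot and the scene stay as the last step left them, time stands still between calls to the robot, and variables do not carry over. Pictures are saved under pics/ and viewed, at most 10 in all, crops included, and the job is handed in when it is done.

```bash
mkdir -p pics; cat > h.py <<'E'
import numpy as np, cv2
from workcell import sensors, viewer, ctrl
def cam(n):
    c=viewer.get_image(n); f=c["frame"].shape[0]/2/np.tan(np.radians(c["fov_y"])/2); c["f"]=f; return c
def ray(c,u,v,z):
    R=np.array(c["R"]);t=np.array(c["t"]);o=-R.T@t
    d=R.T@np.array([(u-c["cx"])/c["f"],(v-c["cy"])/c["f"],1]); return o+d*(z-o[2])/d[2]
def proj(c,X):
    p=np.array(c["R"])@np.array(X)+np.array(c["t"]); return c["f"]*p[0]/p[2]+c["cx"],c["f"]*p[1]/p[2]+c["cy"]
E
python3 - <<'E'
from h import *
for n in("scene","top"):
    c=cam(n); cv2.imwrite(f"pics/{n}0.png",c["frame"]); print(n,c["f"],c["cx"],c["cy"],np.round(c["R"],3).tolist(),np.round(c["t"]))
    hsv=cv2.cvtColor(c["frame"],cv2.COLOR_BGR2HSV); m=(((hsv[...,0]<8)|(hsv[...,0]>172))&(hsv[...,1]>120)&(hsv[...,2]>60)).astype(np.uint8)
    k,l,s,ce=cv2.connectedComponentsWithStats(m)
    for i in range(1,k):
        if s[i,4]>40: print(s[i],ce[i].round(1),ray(c,*ce[i],197).round())
o=sensors.get_obs();print(o)
E
```

```text
scene 433.1731901140839 319.0396138045607 191.6689372611379 [[0.285, 0.958, -0.008], [0.564, -0.175, -0.807], [-0.775, 0.226, -0.59]] [-158. -185. 1711.]
[525  23  24  80 411] [536.   62.4] [ -24. 1152.  197.]
[119  68  10   9  71] [123.6  71.9] [-455. -556.  197.]
[310 170  20  19 334] [319.5 179.1] [552.   3. 197.]
[359 201  25  23 477] [371.3 212. ] [724.  83. 197.]
top 423.4957866652929 319.66666583377656 198.60463335408687 [[0.031, -0.999, 0.017], [-0.993, -0.032, -0.115], [0.116, -0.013, -0.993]] [  -6.  541. 1269.]
[310 186  24  21 393] [321.4 196. ] [529.   9. 197.]
[253 193  25  24 473] [265.2 204.5] [501. 158. 197.]
{'t': 0.1, 'qpos': array([-1.18301466e+00,  4.23750086e-01,  1.63061281e+00,  2.26560670e-05,
        1.08859220e+00, -1.90092173e-02]), 'qvel': array([ 0.00075813, -0.00046557, -0.00146833,  0.00199845,  0.0016994 ,
       -0.00034033]), 'joint_torque': array([-7.76388788e-04, -5.45614493e+01, -2.74325216e+01,  6.44658459e-02,
        1.87762961e-02, -3.67353482e-05]), 'ee_pos': array([ 247.12416239, -573.52163468,  221.98868079]), 'orientation': array([-3.07552096e+00, -6.34301490e-01,  3.61237783e-04]), 'ft_force': array([-0.0696106 , -0.27665301,  0.42286054]), 'moment': array([0.01216006, 0.03378479, 0.00242546]), 'grasp_force': 0.0, 'width': 88.0849261352932}
```

View pics/scene0.png

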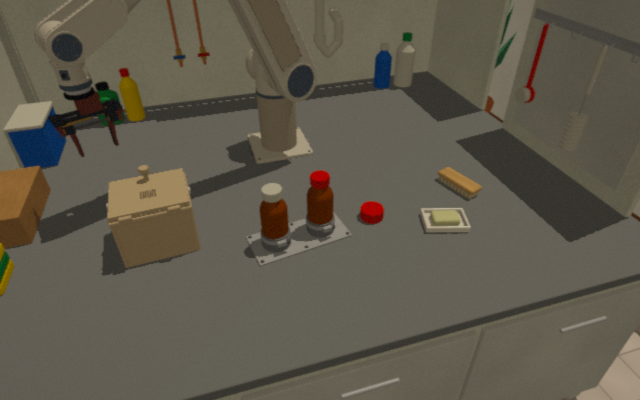

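View pics/top0.png

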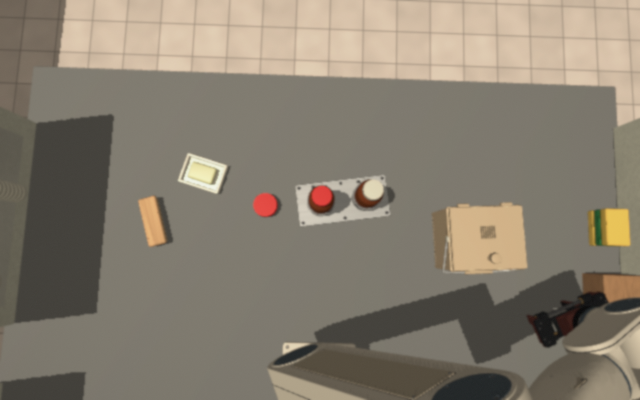

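Candidates: the red cap on the bottle (top view 321,196; scene 320,179) and a loose red cap lying on the counter (top 265,204; scene 371,212). The loose one looks larger even though it is lower, so the smaller one on the amber bottle fits. I'll confirm that in a crop and measure it.

```bash
python3 - <<'E'
from h import *
from scipy.optimize import least_squares
cs={n:cam(n) for n in("scene","top")}
crop=[cv2.resize(cs["top"]["frame"][160:250,230:410],None,fx=4,fy=4,interpolation=cv2.INTER_CUBIC),cv2.resize(cs["scene"]["frame"][150:220,240:420],(720,280),interpolation=cv2.INTER_CUBIC)]
cv2.imwrite("pics/crop.png",np.vstack(crop)[:600])
# blob centre ~ silhouette bbox; axis of the cap: match bbox of the projected rims with measured mask bbox
th=np.linspace(0,6.283,40)
box={"scene":(310,170,330,189),"top":(310,186,334,207)}
def res(p):
    r=[]
    for n,c in cs.items():
        P=np.array([proj(c,[p[0]+27*np.cos(a),p[1]+27*np.sin(a),z]) for z in(171,197) for a in th])
        r+=list(np.r_[P.min(0),P.max(0)]-np.array(box[n])+.5*np.array([0,0,1,1]))
    return np.array(r)
for s in [slice(0,4),slice(4,8),slice(0,8)]:
    q=least_squares(lambda p:res(p)[s],[530,5]); print(q.x.round(1),res(q.x).round(1))
for uv in [(265.2,204.5)]: 
    p=ray(cs["top"],*uv,20);print("loose",p, "diam",24.5/cs["top"]["f"]*1250)
for uv in [(296,185),(386,177),(390,214),(299,225)]: print(ray(cs["top"],*uv,6).round())
E
```

```text
[534.    9.2] [-0.1 -0.2  0.1  0.2  1.3 -1.8 -2.1 -1.3]
[529.8   7.9] [-1.  -0.9 -0.8 -0.6  1.7 -0.2 -1.7  0.2]
[531.    8.8] [-0.6 -0.8 -0.3 -0.4  1.4 -0.7 -2.  -0.2]
loose [518.81024989 178.40255762  20.        ] diam 72.31476903500877
[585.  86.   6.]
[ 620. -197.    6.]
[ 503. -211.    6.]
[460.  72.   6.]
```

View pics/crop.png

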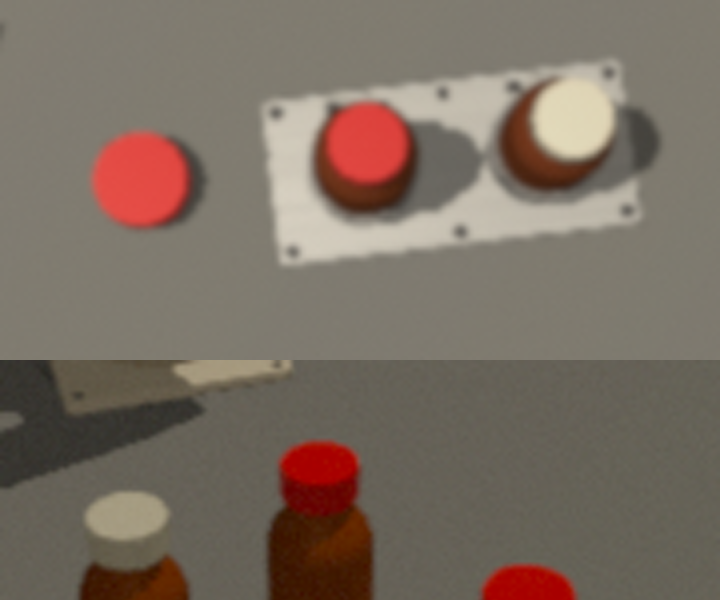

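The crop shows the red cap on the amber bottle (crop 368,142), about 54 mm across. The loose one (crop 141,180) measures about 70 mm, so the bottle's cap is the target, at about (531, 8.5). Next I raise the arm and traverse.

```bash
python3 -m handwheel '[[0,0,-45,0,0,0,0],[0,0,-45,0,0,0,0],[0,0,-45,0,0,0,0],[40,-35,0,0,0,0,0],[40,-35,0,0,0,0,0],[40,-35,0,0,0,0,0],[40,-35,0,0,0,0,0],[40,-35,0,0,0,0,0],[40,-35,0,0,0,0,0],[40,-35,0,0,0,0,0]]'
python3 -m handwheel '[[40,-35,0,0,0,0,0],[40,-35,0,0,0,0,0],[40,-35,0,0,0,0,0],[40,-35,0,0,0,0,0],[0,0,0,0,0,-0.14,0],[0,0,0,0,0,-0.14,0],[0,0,0,0,0,-0.14,0],[0,0,0,0,0,-0.14,0],[0,0,0,0,0,-0.14,0],[0,0,0,0,0,-0.14,0]]'
python3 -m handwheel '[[0,0,0,0,0,-0.14,0],[0,0,0,0,0,-0.14,0],[0,0,0,0,0,0,0]]'
cat >> h.py <<'E'
from scipy.spatial.transform import Rotation as Ro
def delta(x,y,z,yaw):
    o=sensors.get_obs(); R=Ro.from_rotvec(o["orientation"]).as_matrix()
    T=np.c_[[np.cos(yaw),np.sin(yaw),0],[np.sin(yaw),-np.cos(yaw),0],[0,0,-1]]
    print("shift",(R.T@(np.array([x,y,z])-o["ee_pos"])).round(1),"turn",Ro.from_matrix(R.T@T).as_rotvec().round(3),"q",o["qpos"].round(2),"t",o["t"])
E
python3 -c "
from h import *
delta(531,8.5,230,1.57)"
```

```text
t: 1.45
ee_pos: [407.9, -236.5, 357.7]
orientation: [3.077, 0.634, 0.0]
ft_force: [1.3, 0.1, 0.1]
width: 87.6
grasp_force: 0.0
t: 2.7
ee_pos: [498.9, -46.3, 357.5]
orientation: [-2.546, -1.84, 0.0]
ft_force: [-0.3, 0.2, 1.0]
width: 87.8
grasp_force: 0.0
t: 3.08
ee_pos: [498.9, -46.3, 357.6]
orientation: [-2.271, -2.17, 0.0]
ft_force: [-1.0, -0.3, 0.4]
width: 87.5
grasp_force: 0.0
shift [ 56.2  29.6 127.5] turn [-0.    -0.    -0.044] q [-0.12  0.1   1.75  0.    1.3  -0.07] t 3.075
```

```bash
python3 -m handwheel '[[28,15,0,0,0,-0.044,0],[28,14.6,0,0,0,0,0],[0,0,43,0,0,0,0],[0,0,43,0,0,0,0],[0,0,42,0,0,0,0],[0,0,0,0,0,0,0]]'
python3 - <<'E'
from h import *
delta(531,8.5,168,1.57)
a=cam("scene");b=cam("top")
cv2.imwrite("pics/c2.png",np.hstack([cv2.resize(a["frame"][120:240,260:380],(400,400)),cv2.resize(b["frame"][140:260,260:380],(400,400))]))
E
```

```text
t: 3.82
ee_pos: [527.6, 9.1, 227.0]
orientation: [-2.221, -2.215, 0.007]
ft_force: [0.4, 0.6, 0.6]
width: 87.9
grasp_force: 0.0
shift [-0.5  3.8 59. ] turn [-0.007 -0.    -0.002] q [-0.01  0.28  1.84 -0.    1.03 -0.  ] t 3.825
```

View pics/c2.png

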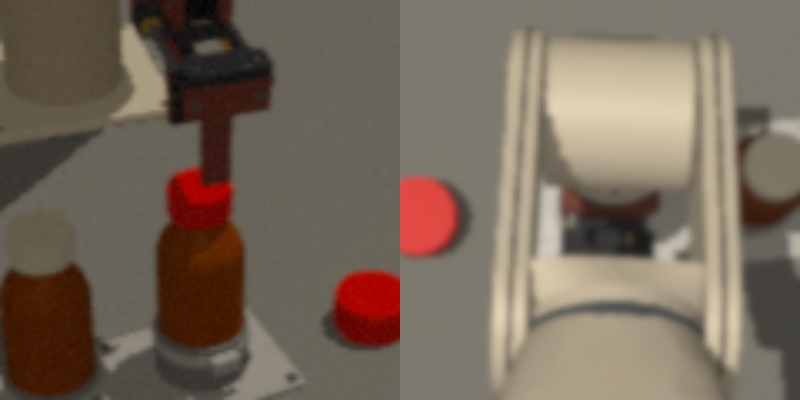

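The crop shows the near finger (left panel 215,150) over the red cap (200,200), and the arm hides the cap from above. I'll correct the offset, descend and re-measure.

```bash
python3 -m handwheel '[[-0.5,3,0,-0.007,0,0,0],[0,0,10,0,0,0,0],[0,0,0,0,0,0,0]]'
python3 - <<'E'
from h import *
delta(531,8.5,168,1.57)
a=cam("scene"); x,y,z=sensors.get_obs()["ee_pos"]
hsv=cv2.cvtColor(a["frame"],cv2.COLOR_BGR2HSV)
print("near finger tip predicted", [np.round(proj(a,[x+s,y+d,z]),1) for s in (44,57) for d in (-10,10)], "cap top centre",proj(a,[531,8.5,197]))
cv2.imwrite("pics/c3.png",cv2.resize(a["frame"][150:210,290:350],(600,600),interpolation=cv2.INTER_CUBIC))
E
```

```text
t: 4.3
ee_pos: [532.6, 8.5, 219.4]
orientation: [2.218, 2.218, 0.007]
ft_force: [-1.0, 0.3, 0.1]
width: 87.8
grasp_force: 0.0
shift [ 0.  -2.  51.4] turn [0.006 0.    0.001] q [-0.01  0.29  1.84  0.    1.   -0.01] t 4.3
near finger tip predicted [array([320.5, 177.4]), array([327.7, 176.2]), array([321.9, 180.1]), array([329.2, 178.8])] cap top centre (np.float64(319.19388257733715), np.float64(174.6525955091682))
```

View pics/c3.png

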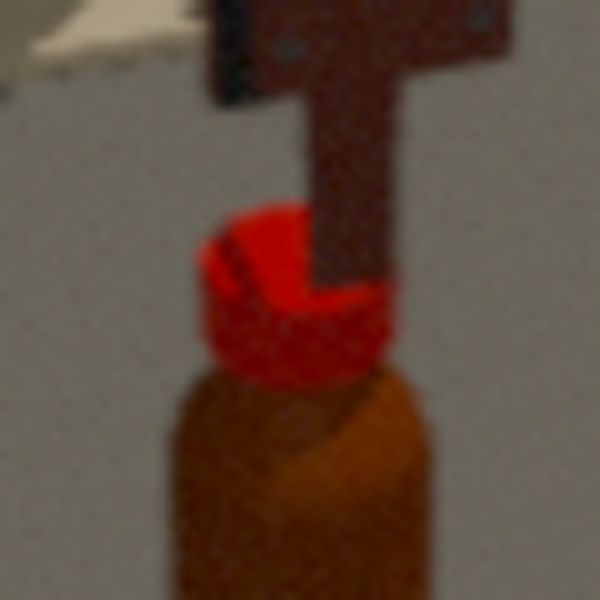

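The fingertip appears at (321–329, 179), as predicted, and the cap top at (319.8, 175.5), within 1 px of prediction. Now I descend and close.

```bash
python3 -m handwheel '[[0,-2,0,0.006,0,0,0],[0,0,17,0,0,0,0],[0,0,17,0,0,0,0],[0,0,17,0,0,0,0],[0,0,0,0,0,0,0],[0,0,0,0,0,0,0]]'
python3 -c "
from h import *
delta(531,8.5,168,1.57)"
```

```text
t: 5.1
ee_pos: [531.1, 8.5, 168.6]
orientation: [2.221, 2.221, 0.001]
ft_force: [0.1, -0.2, -0.3]
width: 87.5
grasp_force: 0.0
shift [-0.  -0.1  0.6] turn [ 0.001 -0.     0.001] q [-0.01  0.36  1.88  0.    0.9  -0.01] t 5.1
```

```bash
python3 -m handwheel '[[0,0,0,0,0,0,1],[0,0,0,0,0,0,1],[0,0,0,0,0,0,1],[0,0,0,0,0,0,1],[0,0,0,0,0,0,1],[0,0,0,0,0,0,1],[0,0,0,0,0,0,1],[0,0,0,0,0,0,1]]'
python3 -c "
from h import *
o=sensors.get_obs();print(o['moment'],o['joint_torque'])"
```

```text
t: 6.1
ee_pos: [531.1, 8.5, 168.9]
orientation: [2.221, 2.221, 0.001]
ft_force: [-0.9, -0.9, 5.5]
width: 53.3
grasp_force: 30.0
[-0.02835993  0.07164498  0.00802621] [-6.03587693e-02 -4.40120137e+01 -2.22160524e+01  3.01980274e-02
 -2.03234819e-01 -7.07234998e-03]
```

```bash
for i in 1; do python3 -m handwheel '[[0,0,0,0,0,-0.07,1],[0,0,0,0,0,-0.07,1],[0,0,0,0,0,-0.07,1],[0,0,0,0,0,-0.07,1],[0,0,0,0,0,0,1]]'; done
python3 -c "
from h import *
o=sensors.get_obs();print(o['moment'],o['qpos'][5])"
```

```text
t: 6.72
ee_pos: [531.4, 8.5, 168.9]
orientation: [1.89, 2.508, 0.002]
ft_force: [-0.2, 0.2, 3.5]
width: 53.3
grasp_force: 30.0
[-0.01243326 -0.19855984  0.02938216] -0.28580071112186123
```

No resistance after 16° anticlockwise, which is past any tightening stop, so this is a right-hand thread. I continue to about 57°.

```bash
python3 -m handwheel '[[0,0,0,0,0,-0.09,1],[0,0,0,0,0,-0.09,1],[0,0,0,0,0,-0.09,1],[0,0,0,0,0,-0.09,1],[0,0,0,0,0,-0.09,1],[0,0,0,0,0,-0.09,1],[0,0,0,0,0,-0.09,1],[0,0,0,0,0,-0.09,1],[0,0,0,0,0,0,1],[0,0,0,0,0,0,1]]'
python3 - <<'E'
from h import *
o=sensors.get_obs();print(o['moment'],o['qpos'][5])
a=cam("scene");cv2.imwrite("pics/c4.png",cv2.resize(a["frame"][150:210,290:350],(400,400),interpolation=cv2.INTER_CUBIC))
E
```

```text
t: 7.98
ee_pos: [531.5, 8.5, 168.9]
orientation: [0.887, 3.012, 0.001]
ft_force: [1.7, -0.6, 3.9]
width: 53.5
grasp_force: 30.0
[ 0.01526371 -0.48792936 -0.00576782] -1.0040549487806645
```

View pics/c4.png

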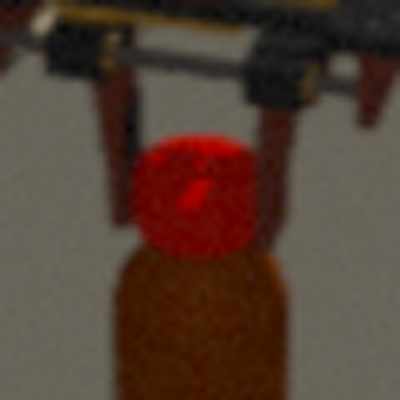

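The crop shows the cap (195,195) squarely between both fingers, on the neck, turned 57° with no torque about z. A gentle test lift comes next.

```bash
python3 -m handwheel '[[0,0,-2,0,0,0,1],[0,0,-2,0,0,0,1],[0,0,-2,0,0,0,1],[0,0,-2,0,0,0,1],[0,0,0,0,0,0,1]]'
python3 -c "
from h import *
o=sensors.get_obs();print(o['moment'])"
```

```text
t: 8.65
ee_pos: [531.4, 8.5, 176.7]
orientation: [0.885, 3.013, 0.001]
ft_force: [4.9, -0.7, -1.1]
width: 53.7
grasp_force: 30.0
[-0.00421808 -0.8528602  -0.00804254]
```

```bash
python3 -m handwheel '[[0,0,-6,0,0,0,1],[0,0,-10,0,0,0,1],[0,0,-10,0,0,0,1],[0,0,-15,0,0,0,1],[0,0,-15,0,0,0,1],[0,0,-15,0,0,0,1],[0,0,-10,0,0,0,1],[0,0,0,0,0,0,1],[0,0,0,0,0,0,1],[0,0,0,0,0,0,1]]'
python3 - <<'E'
from h import *
o=sensors.get_obs();print(o['moment'],o['qvel'].round(4))
a=cam("scene");print([proj(a,[*o["ee_pos"][:2],o["ee_pos"][2]+d]) for d in (2,28)]);cv2.imwrite("pics/c5.png",cv2.resize(a["frame"][130:210,270:350],(480,480),interpolation=cv2.INTER_CUBIC))
E
```

```text
t: 9.9
ee_pos: [530.5, 8.5, 257.0]
orientation: [-0.884, -3.014, 0.0]
ft_force: [0.4, 0.0, -0.9]
width: 53.4
grasp_force: 30.0
[ 0.00044728 -0.13557128 -0.00957713] [ 0.0009 -0.0017 -0.0026  0.0004  0.0006 -0.0005]
[(np.float64(318.96668731401087), np.float64(155.1382997824649)), (np.float64(318.8843905349683), np.float64(146.62465237134003))]
```

View pics/c5.png

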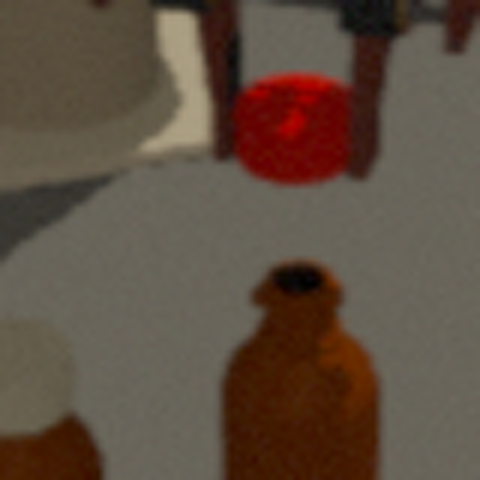

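The cap is held about 8 cm above the open neck (crop 295,130; neck 298,280). One numeric check that it is level: compare its silhouette with that of a level cap.

```bash
python3 - <<'E'
from h import *
c=cam("scene"); o=sensors.get_obs(); e=o["ee_pos"]
g=cv2.cvtColor(c["frame"],cv2.COLOR_BGR2HSV); m=(((g[...,0]<5)|(g[...,0]>174))&(g[...,1]>190)&(g[...,2]>80)).astype(np.uint8); m[:130]=0;m[165:]=0;m[:,:305]=0;m[:,335:]=0
print(cv2.boundingRect(m))
ax=Ro.from_rotvec(o["orientation"]).as_matrix()[:,1]; th=np.linspace(0,6.28,60)
for t in (-20,-10,-5,0,5,10,20):
    Q=Ro.from_rotvec(ax*np.radians(t)); ce=e+[0,0,15]
    P=np.array([proj(c,ce+Q.apply([27*np.cos(a),27*np.sin(a),z])) for z in(-13,13) for a in th]); print(t,P.min(0).round(1),P.max(0).round(1))
E
```

```text
(309, 143, 19, 17)
-20 [308.3 143.9] [329.6 158.1]
-10 [308.6 142.7] [329.4 159.4]
-5 [308.7 142.1] [329.3 160. ]
0 [308.6 141.5] [329.2 160.5]
5 [308.5 141. ] [329.3 161. ]
10 [308.4 140.5] [329.4 161.4]
20 [308.2 139.9] [329.6 162. ]
```

```bash
python3 - <<'E'
from h import *
c=cam("scene"); o=sensors.get_obs(); e=o["ee_pos"]
f=np.mean([cam("scene")["frame"].astype(float) for _ in range(4)],0); r=f[...,2]-f[...,1]
print(r[138:165,316:323].mean(1).round().astype(int)); print(r[150,304:334].astype(int))
g=cv2.imread("pics/scene0.png").astype(float); r=g[...,2]-g[...,1]; print("start",r[166:193,316:323].mean(1).round().astype(int))
th=np.linspace(0,6.28,60)
P=np.array([proj(c,[531+27*np.cos(a),8.5+27*np.sin(a),z]) for z in(171,197) for a in th]);print(P.min(0),P.max(0))
E
```

```text
[  4   4   4  17 101 154 147 115 118 107 114 121 130 129 115 103  99 100
  99 100 100  93  55  14   5   4   4]
[ 14  19  27  25  37  68  90  91  97  97  97  93 100 137 163 167 141  99
  97  96  94  94  92  83  53  32  34  29  24   8]
start [  4   5   4  14  83 146 166 168 167 165 166 166 165 165 160 119  97  99
  96  95  95  95  78  50  41  40  40]
[309.33091527 169.24445376] [329.06232613 188.12562491]
```

```bash
python3 -c "
from h import *
print(ctrl.close_job())"
```

```text
the job is handed in; nothing more can be done
None
```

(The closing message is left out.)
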